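# Hang the gauge back between its neighbours

### The job

Pick up the hooked steel gauge that stands by itself on the bench and hang it on the grey gauge rack, lowering it carefully between the two gauges already hanging there, with its hook tip behind the rail. Feel gently along the springy middle of the rail for its groove and let the hook drop fully home in it, then let go. Do not press hard on the rack, do not shove or unhook the two neighbours, and leave the other things on the bench where they are.

Things in the scene. Friction and masses are not known exactly. Their poses are not given: they have to be found in the camera images.
- gauge: the gauge to hang, upright on the bench: steel body 24 (x) x 32 (y) x 70 (z) mm, origin at the centre of its underside, z up, 0.16 to 0.25 kg. On it a neck 14 x 16 mm and a grip tab. The hook leaves the neck towards +x: a crown bar 8 mm wide, reaching to x = 36 mm, where a tip (x 30 to 36) hangs down to z = 87 mm. From the body's back (x = 12) to the tip: 18 mm for the 10 mm rail
- gauge_tab (a point): middle of the dark grip tab of 'gauge', 16 x 16 mm, at (0, 0, 133) mm in its frame; the tab reaches from z = 115 to 151 mm. Grip its x faces, so that the fingers stand before and behind it and not beside the neighbours
- gauge_hook (a point): point on the flat underside of the crown of 'gauge', at (17, 0, 106) mm in its frame; over the middle of the rail's thickness when the body's back touches the rail's front face
- gauge_left: a steel hook-on gauge identical to 'gauge', hanging in a notch 46 mm to the rack's +y side; loose, it only hangs by its hook and leans on the rail. Origin at the centre of its underside. The free gap between the bodies of the two hanging gauges is about 60 mm
- gauge_left_hook (a point): point on the underside of the crown of gauge_left, at (17, 0, 106) mm in its frame; 9 mm under the rail's top when hung properly
- gauge_right: a steel hook-on gauge identical to 'gauge', hanging in a notch 46 mm to the rack's -y side; loose. Origin at the centre of its underside
- gauge_right_hook (a point): point on the underside of the crown of gauge_right, as for gauge_left
- rack: gauge rack, fixed: base plate 110 x 200 x 12 mm, on it a grey upright rail plate 10 mm thick (x = -5 to 5 mm), 160 mm along y, top edge at z = 150 mm. Origin on the bench under the rail's middle; +x points away from the robot. Gauges hang on its -x side, hooks to +x, axes parallel to the rack's; their backs rest on the rail's face
- rack_top (a point): middle of the rail's top edge, fixed. Here sits a bare steel saddle 54 mm long, top level with the rail's. It yields downwards from about 3.4 N, 0.4 N more per mm, 10 mm travel. One groove 10.6 mm wide, 9 mm deep crosses it, anywhere up to 11 mm to either side (y) of the middle, not reported: pressed lightly and slid along y, the crown drops in and the force falls
- heat_sink: bystander: black finned heat sink 30 x 40 x 22 mm, origin at the centre of its underside
- spare_cap_0: bystander: black capacitor can, 26 mm across, 35 mm tall, origin at the centre of its underside
- spare_cap_1: bystander: another such capacitor
- spare_knob: bystander: black knob 30 mm across, 17 mm tall, origin at the centre of its underside
- masking_tape: bystander: roll of masking tape 103 mm across, 25 mm tall, origin at the centre of its underside
Mind the look-alikes: they are no part of the job. Leave any pink look-alike of the gauge_left alone.

How it is judged:
By the outcome, as a careful person would: the job done as asked, in the order asked, and still so for the second after the job is handed in, with the robot touching nothing.
It also fails if it takes over 67 s, if anything falls off the work surface, if the arm or the gripper's body presses on something with over 40 N, if the wrist force passes 120 N, or if a joint passes its speed limit or range.

### The arm

A 7-joint arm with a two-finger parallel gripper is mounted at the origin on a cart in front of the work surface, level with it; the furniture and walls round the work are solid. World frame = base frame: x ahead of the robot, y to its left, z up, the work surface at z = 0. Lengths are in m, angles in rad, forces in N, time in s.
With the tool pointing down it reaches from about 0.425 to 0.925 m from the base axis. Payload 6.8 kg.
Tool frame: the origin (TCP) lies on the centre line of the jaws, within the pads' length; the fingertips stand 19 mm ahead of it and the grasp point (between the pads) is the TCP (ctrl.nose_length is the distance from the TCP to the fingertips, in m); z points along the fingers, y is the line along which they close (so a half turn about z gives the same grasp; the last joint's range is limited). The gripper opens to 85 mm and grips with 20 to 120 N. Pads are 22 mm wide; open, the fingers measure 114 mm over their backs; the gripper's body (76 mm by 85 mm) begins 54 mm behind the grasp point. The pads swing forward as they close: fully open they stand 13 mm farther back than shut.
Start: joints at [0.994, 0.477, 0.022, 1.555, -0.011, 1.109, -0.083], TCP at [0.305, -0.602, 0.25] pointing down, gripper open.
Joint ranges: [-2.96, 2.96], [-0.34, 2.1], [-1.41, 1.46], [0.24, 2.44], [-1.37, 4.51], [0.17, 1.92], [-2.96, 2.96]. Speed limits (rad/s): [2.39, 2.39, 3.14, 3.14, 3.14, 3.14, 3.14].

### API

Orientations are given as [roll, pitch, yaw] about the fixed x, y, z axes, in that order (R = Rz(yaw) Ry(pitch) Rx(roll)).
In Python, from plant import ctrl, camera, order gives the robot as it stands.
- The arm moves only by the tool drive_tool, never from a script. Its argument "rows" is a list of rows, each a list of 7 numbers: the closure in counts, from 0 (fully open) to 255 (shut), then the shift along the tool's x, y, z in cm, then the turn, a rotation vector about the tool's x, y, z in degrees. A call has 1 to 10 rows; each row shifts and turns the commanded pose from where the row before left it, along the tool's axes as they then stand; what a row does not reach is not made up. A row lasts 1/10 s, in which the tool goes at most 50 mm and 8.59 degrees, less where a joint would pass 70% of its speed; a pose out of reach is approached as far as the arm can. A call is refused whole if a number of a shift passes 5 or a number of a turn 8.59, either way. A call with a gripper value outside its range is refused whole. The fingers move at their own pace and stop on an object; the grip force is fixed at half the most. Time passes only in rows, so rows that do not move let the fingers close. It gives the time, the measured TCP pose, the force, the opening and the grip force at its end, in the units of the state.
- ctrl.get_obs(): the state, without advancing time (a new reading comes with each control period).
- camera(name): name is "scene" or "side" or "wrist"; returns a dict with "image" (420x560x3 uint8, red, green, blue), "z_map" (420x560 float32, m along the optical axis (not along the pixel's ray), 0 where there is no reading), "camera_matrix" (3x3 intrinsics, pixels), "k1" (the pictures are not rectified: a ray, as slopes to the right and down, at radius r is drawn at 1 + k1 r^2 times it, then the intrinsics apply), "pose" (4x4, takes a point from camera to world coordinates); the wrist camera has in their place "tool_from_camera" (4x4, takes a point from camera to tool coordinates, whose origin is the TCP and whose axes are the flange's). Camera axes: x right, y down, z forward; pixel columns grow to the right and rows downward; lengths in m; the calibration is good to about 2 mm. A picture is of the moment at which its call begins: read the wrist's pose just before it.
- order.finish_job(): hands the job in; it is judged then, once.
The state is a dict: "clock": time; "joint_positions": joint angles; "joint_velocities": joint speeds; "effort": joint torques, N m; "tool_pos": TCP position; "orientation": TCP orientation; "ft_force": force on the tool from outside, world axes, zero at the start; "torque": the same for the moment, N m; "opening": opening from 0.0 (shut) to 1.0 (fully open); "grip_force": force on a finger pad.
Only numpy, scipy, OpenCV 4.12 (cv2) and the standard library are available. Lean on these libraries where they do the work, as an engineer would, in place of code of your own. Each camera call takes 0.05 s, during which the arm holds its last target. There are 200 camera calls.

## Working session

There is one attempt and no reset: what is moved stays moved. The work goes in short steps, Python scripts to look and compute and a tool call to move; the robot and the scene stay as the last step left them, time stands still between calls to the robot, and variables do not carry over. Pictures are saved under pics/ and viewed, at most 10 in all, crops included, and the job is handed in when it is done.

Besides the shell and the picture viewer there is one more tool, called as name(argument=value, ...), one argument or row to a line, values as JSON. drive_tool: Moves the arm, as the interface text tells. Its arguments: {"type":"object","properties":{"rows":{"type":"array"}},"required":["rows"]}

```bash
mkdir -p pics; ls; cat > h.py <<'E'
import numpy as np, cv2, pickle
from plant import ctrl, camera, order
from scipy.spatial.transform import Rotation as R
def snap(n):
    o=ctrl.get_obs(); c=camera(n)
    T=c.get("pose")
    if T is None:
        B=np.eye(4);B[:3,:3]=R.from_euler('xyz',o['orientation']).as_matrix();B[:3,3]=o['tool_pos']
        T=B@c['tool_from_camera']
    c['T']=np.array(T); pickle.dump(c,open(f'{n}.pkl','wb')); return c
def cloud(c):
    h,w=c['z_map'].shape
    v,u=np.mgrid[:h,:w]; 
    K=np.array(c['camera_matrix'])
    p=cv2.undistortPoints(np.stack([u,v],-1).reshape(-1,1,2).astype(np.float64),K,np.array([c['k1'],0,0,0.])).reshape(h,w,2)
    z=c['z_map']; P=np.stack([p[...,0]*z,p[...,1]*z,z],-1)@c['T'][:3,:3].T+c['T'][:3,3]
    P[z==0]=np.nan; return P
E
python3 - <<'E'
from h import *
print(ctrl.get_obs())
ims=[]
for n in('scene','side'):
    c=snap(n); cv2.imwrite(f'pics/{n}0.png',c['image'][...,::-1]); print(n,c['T'].round(3).tolist(),c['camera_matrix'],c['k1'])
E
```

```text
pics
{'clock': 0.0, 'joint_positions': array([ 0.99392287,  0.47778919,  0.02231629,  1.55645701, -0.01147241,
        1.10932477, -0.08309438]), 'joint_velocities': array([ 0.00034309,  0.00074523,  0.00071363, -0.00010735, -0.00128917,
       -0.00016636, -0.00057293]), 'effort': array([ 1.45983438e-03, -5.96441031e+01,  1.60862993e+00, -2.81194228e+01,
        1.25808595e-02,  9.37874982e-03,  1.21972380e-05]), 'tool_pos': array([ 0.30469729, -0.60167898,  0.24933022]), 'orientation': array([-3.13974852e+00,  1.51466328e-04,  4.68833902e-01]), 'ft_force': array([ 1.06615293, -0.81932166, -0.04801072]), 'torque': array([ 0.05012877, -0.01614237, -0.02637941]), 'grip_force': 0.0, 'opening': 0.9985234374662961}
scene [[-0.896, -0.268, 0.353, 0.254], [-0.443, 0.579, -0.685, 0.67], [-0.021, -0.77, -0.637, 0.686], [0.0, 0.0, 0.0, 1.0]] [[403.41286345   0.         279.91820506]
 [  0.         403.41286345 207.35686794]
 [  0.           0.           1.        ]] -0.08622856153083584
side [[0.998, -0.018, 0.059, 0.503], [-0.058, -0.609, 0.791, -0.948], [0.022, -0.793, -0.609, 0.882], [0.0, 0.0, 0.0, 1.0]] [[457.16313749   0.         277.04662542]
 [  0.         457.16313749 208.65459521]
 [  0.           0.           1.        ]] -0.1402541183200803
```

View pics/scene0.png

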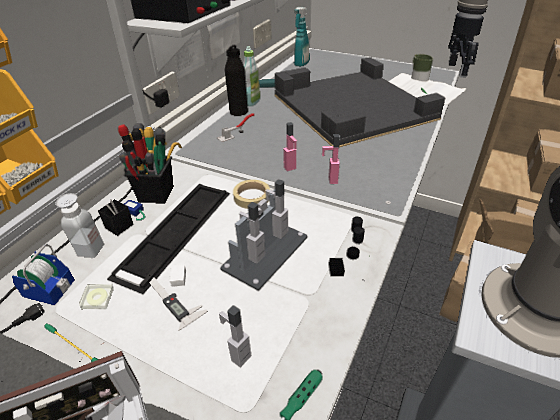

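View pics/side0.png

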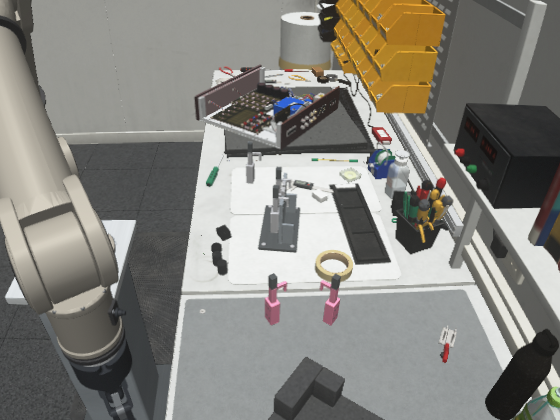

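The gauge stands alone at scene (238,340). The rack with its two hanging gauges is around (262,240), and the pink look-alikes at (290,155) and (333,165) stay untouched. Next I'll measure from the depth maps.

```bash
python3 - <<'E'
from h import *
S=pickle.load(open('scene.pkl','rb')); D=pickle.load(open('side.pkl','rb'))
P=cloud(S); Q=cloud(D)
print('px gauge',P[345,238],P[320,235],'rack',P[240,240],P[270,250])
g=P[345,238]
def rect(A,m,t):
    a=A[m][:,:2]; r=cv2.minAreaRect((a*1000).astype(np.float32)); print(t,m.sum(),np.round(a.mean(0)*1000,1),r)
for nm,A in(('scene',P),('side',Q)):
    near=np.hypot(A[...,0]-g[0],A[...,1]-g[1])<0.06
    for lo,hi in((.01,.06),(.064,.075),(.085,.1),(.107,.114),(.12,.145),(.147,.156)):
        m=near&(A[...,2]>lo)&(A[...,2]<hi)
        if m.sum()>4: rect(A,m,(nm,lo))
    r=P[270,250]
    nr=np.hypot(A[...,0]-r[0],A[...,1]-r[1])<0.16
    m=nr&(A[...,2]>.007)&(A[...,2]<.018); rect(A,m,(nm,'base'))
    m=nr&(A[...,2]>.145)&(A[...,2]<.155); rect(A,m,(nm,'railtop'))
a=cv2.resize(S['image'][160:290,200:330],None,fx=4.6,fy=4.6,interpolation=2)
b=cv2.resize(D['image'][150:260,215:325],None,fx=4.6,fy=4.6,interpolation=2)
cv2.imwrite('pics/c1.png',a[...,::-1]);cv2.imwrite('pics/c2.png',b[...,::-1])
m=np.zeros((600,800,3),np.uint8); m[:400,:400]=cv2.resize(a,(400,400));m[:400,400:]=cv2.resize(b,(400,400))
cv2.imwrite('pics/m.png',m[:400,:,::-1])
E
```

```text
px gauge [0.49627044 0.3705079  0.0717331 ] [0.49848037 0.3647454  0.13622421] rack [0.60342384 0.17610097 0.10652209] [0.59132598 0.1688406  0.01254059]
('scene', 0.01) 318 [498.9 365.1] ((498.7548522949219, 364.173095703125), (38.553550720214844, 18.8718318939209), 41.375328063964844)
('scene', 0.064) 159 [501.3 362.9] ((504.5145263671875, 358.13763427734375), (30.97775650024414, 24.241241455078125), 77.35713958740234)
('scene', 0.085) 76 [508.8 359.8] ((517.9555053710938, 357.97430419921875), (15.566184997558594, 44.32322692871094), 84.9765396118164)
('scene', 0.107) 57 [515.7 358.3] ((518.4361572265625, 355.8668212890625), (14.9885892868042, 42.68157196044922), 78.72402954101562)
('scene', 0.12) 124 [500.8 361.6] ((501.26141357421875, 361.5505676269531), (20.90831756591797, 11.172901153564453), 36.56697463989258)
('scene', 0.147) 95 [503.5 358.3] ((503.4329833984375, 357.6675720214844), (16.001346588134766, 17.067337036132812), 77.91160583496094)
('scene', 'base') 1781 [576.8 129.8] ((602.2322998046875, 159.08267211914062), (308.7051696777344, 135.3732147216797), 55.7875289916992
[... 513 characters left out ...]
3105469), 4.857071399688721)
('side', 0.107) 22 [519.9 350.4] ((520.9686279296875, 346.9768981933594), (43.160926818847656, 14.690962791442871), 3.903209686279297)
('side', 0.12) 34 [506.4 350.9] ((507.3404541015625, 350.5998840332031), (8.593169212341309, 22.81389045715332), 56.40331268310547)
('side', 0.147) 20 [506.1 354.9] ((506.229736328125, 355.09063720703125), (19.21047592163086, 13.022980690002441), 89.25362396240234)
('side', 'base') 853 [593.7 102.1] ((590.3612670898438, 169.0166015625), (300.9173889160156, 283.7020568847656), 43.017757415771484)
('side', 'railtop') 190 [595.2  92.7] ((593.0841674804688, 98.10277557373047), (162.91513061523438, 42.85250473022461), 80.5528335571289)
```

View pics/m.png

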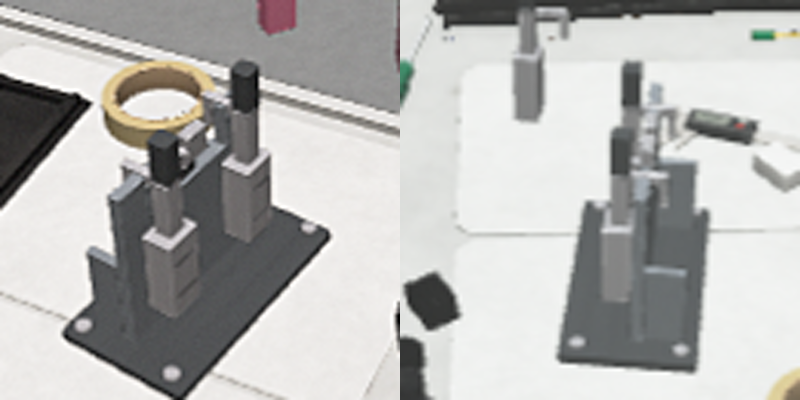

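The gauge is near (0.504, 0.357) with yaw about -11°, and the rack yaw is about -9°. I'll raise the arm, turn it and fly over the rack for a close look.

drive_tool(
  rows=[
    [0, 0, 0, -2, 0, 0, -8.5],
    [0, 0, 0, -2.5, 0, 0, -8.5],
    [0, 0, 0, -3, 0, 0, -8.5],
    [0, 0, 0, -3, 0, 0, -8.5],
    [0, 0, 0, -3, 0, 0, -8.5],
    [0, 2, 0, -1, 0, 0, -8.5],
  ],
)

```text
clock: 0.7
tool_pos: [0.3104, -0.5861, 0.3982]
orientation: [3.14, 0.004, 1.361]
ft_force: [0.0, -0.1, 0.3]
opening: 1.0
grip_force: 0.0
```

drive_tool(
  rows=[
    [0, 4, 0.3, 0, 0, 0, 0],
    [0, 4.8, 0.3, 0, 0, 0, 0],
    [0, 4.8, 0.3, 0, 0, 0, 0],
    [0, 4.8, 0.3, 0, 0, 0, 0],
    [0, 4.8, 0.3, 0, 0, 0, 0],
    [0, 4.8, 0.3, 0, 0, 0, 0],
    [0, 4.8, 0.3, 0, 0, 0, 0],
    [0, 4.8, 0.3, 0, 0, 0, 0],
    [0, 4.8, 0.3, 0, 0, 0, 0],
    [0, 4.8, 0.3, 0, 0, 0, 0],
  ],
)

```text
clock: 1.7
tool_pos: [0.4405, -0.1264, 0.3952]
orientation: [-3.141, 0.0, 1.359]
ft_force: [1.1, -0.6, 0.4]
opening: 1.004
grip_force: 0.0
```

drive_tool(
  rows=[
    [0, 4.8, 0.3, 0, 0, 0, 0],
    [0, 4.8, 0.3, 0, 0, 0, 0],
    [0, 4.8, 0.3, 0, 0, 0, 0],
    [0, 4.8, 0.3, 0, 0, 0, 0],
    [0, 3, 0.3, 0, 0, 0, 0],
    [0, 1, 0.1, 0, 0, 0, 0],
    [0, 0, 0, 0, 0, 0, 0],
  ],
)

```text
clock: 2.4
tool_pos: [0.5049, 0.0963, 0.3949]
orientation: [-3.141, -0.0, 1.362]
ft_force: [-0.1, -0.7, 0.0]
opening: 0.999
grip_force: 0.0
```

```bash
python3 - <<'E'
from h import *
c=snap('wrist'); print(c['tool_from_camera']);o=ctrl.get_obs();print(o['tool_pos'],o['orientation'],o['joint_positions'])
cv2.imwrite('pics/w1.png',c['image'][...,::-1])
E
```

```text
[[ 4.73228907e-04 -9.51637023e-01 -3.07224271e-01  7.86182916e-02]
 [ 9.99999109e-01  6.69602840e-05  1.33292399e-03  5.23104969e-04]
 [-1.24788799e-03 -3.07224628e-01  9.51636207e-01 -1.25200509e-01]
 [ 0.00000000e+00  0.00000000e+00  0.00000000e+00  1.00000000e+00]]
[0.50492176 0.09451137 0.3948384 ] [-3.14066632e+00  6.93916404e-04  1.35914825e+00] [ 0.32583753  0.16107916 -0.71112325  1.69712275  0.1082095   1.32453406
 -0.61709572]
```

View pics/w1.png

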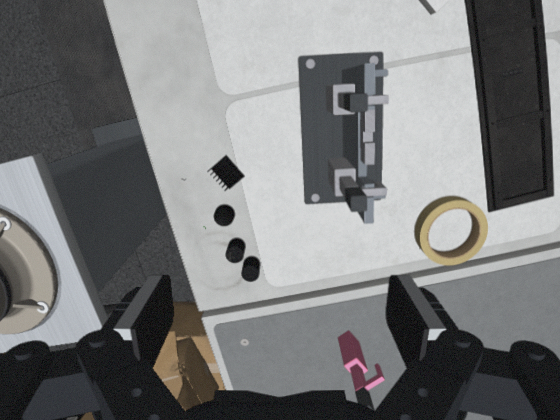

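The wrist view shows the rack at (340,130) with the rail top along (369,70–220). A possible groove shows near (369,138). I'll fit the rack and neighbours, and enlarge the saddle.

```bash
python3 - <<'E'
from h import *
c=pickle.load(open('wrist.pkl','rb')); P=cloud(c)*1000
def reg(u0,u1,v0,v1,lo,hi,t):
    A=P[v0:v1,u0:u1].reshape(-1,3); A=A[(A[:,2]>lo)&(A[:,2]<hi)]
    if len(A)<5: print(t,len(A));return
    r=cv2.minAreaRect(A[:,:2].astype(np.float32)); print(t,len(A),A.mean(0).round(1),[np.round(x,1) for x in r])
reg(290,400,40,240,5,18,'base')
reg(340,385,50,240,143,154,'railtop')
reg(340,385,100,170,143,154,'saddle')
reg(320,400,70,120,180,192,'tabL'); reg(320,400,150,220,180,192,'tabR')
reg(320,400,70,120,143,156,'crownL'); reg(320,400,170,220,143,156,'crownR')
reg(320,365,70,120,98,110,'bodyL'); reg(320,365,140,200,98,110,'bodyR')
a=cv2.resize(c['image'][60:230,320:400],None,fx=7,fy=3.5,interpolation=cv2.INTER_CUBIC)
z=P[60:230,320:400,2]; z=cv2.applyColorMap(np.clip(np.nan_to_num(z-90)*2.5,0,255).astype(np.uint8),cv2.COLORMAP_JET)
z=cv2.resize(z,None,fx=2.5,fy=3.5,interpolation=0)
a=a[:, :, ::-1]
cv2.imwrite('pics/w1c.png',np.hstack([a,z])[:600,:800])
print(P[100:175:3,366:373:3,2].round(0).T)
E
```

```text
base 6576 [579.6 113.4  13.6] [array([605.9,  95.4]), array([203.4, 137.4]), np.float64(81.6)]
railtop 1693 [598.  104.4 150.7] [array([593. ,  98.7]), array([159.8,  42.1]), np.float64(82.0)]
saddle 674 [599.  113.2 150.6] [array([592.8, 113.2]), array([62.5, 39.4]), np.float64(78.9)]
tabL 358 [585.4 146.4 187. ] [array([585.9, 146. ]), array([15.4, 15.8]), np.float64(80.0)]
tabR 290 [572.5  56.7 186.7] [array([572.6,  55.8]), array([16.1, 15. ]), np.float64(82.0)]
crownL 645 [605.7 147.7 151. ] [array([601.9, 146.1]), array([44.4, 39.3]), np.float64(38.0)]
crownR 548 [589.7  47.6 150.6] [array([581.5,  47.5]), array([42.9, 42.1]), np.float64(53.0)]
bodyL 449 [585.6 149.  105.8] [array([587.3, 149.3]), array([51.9, 25.3]), np.float64(80.8)]
bodyR 384 [573.8  64.8 105.1] [array([575.9,  71.1]), array([61.4, 23.8]), np.float64(81.3)]
[[188. 187. 188. 188. 151. 152. 152. 152. 151. 152. 151. 142. 143. 143.
  149. 152. 153. 152. 153. 152. 152. 151. 118. 117. 116.]
 [151. 152. 151. 152. 152. 152. 152. 152. 151. 152. 152. 145. 143. 141.
  148. 152. 153. 151. 150. 151. 153. 153.  14.  12.  14.]
 [153. 151. 152. 153. 153. 152. 151. 152. 151. 152. 152. 142. 142. 142.
  151. 153. 152. 152. 152. 153. 152. 153.  14.  16.  14.]]
```

View pics/w1c.png

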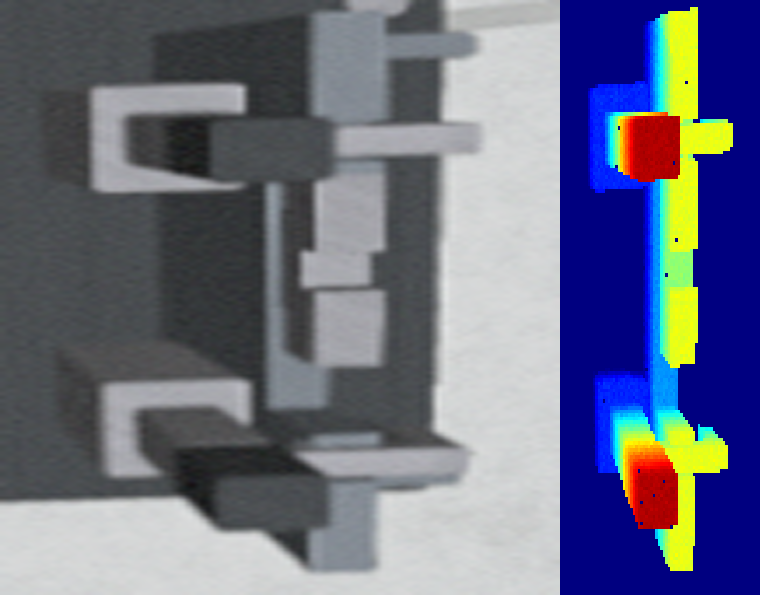

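The saddle's groove is plainly visible as the lower patch at rows 131–142. I'll locate it precisely.

```bash
cat >> h.py <<'E'
def locate(c):
    P=cloud(c)*1000
    m=np.isfinite(P[...,2])&(np.hypot(P[...,0]-600,P[...,1]-100)<95)
    T=P[m&(P[...,2]>148.5)&(P[...,2]<155)]
    # rail line: robust fit on rows by strips in y (back/front edges)
    ax=np.deg2rad(-8.5)
    for k in range(6):
        d=np.array([np.cos(ax),np.sin(ax)]);n=np.array([-d[1],d[0]])
        x=T[:,:2]@d; y=T[:,:2]@n
        x0=np.median(x) if k==0 else xc
        s=[]
        for b in np.arange(y.min(),y.max(),4):
            q=x[(y>=b)&(y<b+4)]
            if len(q)>10 and 7<np.ptp(q)<13.5: s.append((b+2,(q.max()+q.min())/2))
        s=np.array(s); p=np.polyfit(s[:,0],s[:,1],1,w=None); xc=np.median(s[:,1]); ax-=np.arctan(p[0])
    d=np.array([np.cos(ax),np.sin(ax)]);n=np.array([-d[1],d[0]]); x=T[:,:2]@d;y=T[:,:2]@n; xc=np.median([q for q in s[:,1]])
    G=P[m&(P[...,2]>136)&(P[...,2]<147)]; gx=G[:,:2]@d; gy=G[:,:2]@n; k=abs(gx-xc)<4.0
    r=abs(x-xc)<4
    print('yaw',np.rad2deg(ax),'xc',xc,'strips',len(s),'rail y',y[r].min(),y[r].max())
    h,e=np.histogram(y[r],np.arange(20,210,2)); 
    print('groove pts',np.sort(gy[k]).round(1)[::6]); print(dict(zip(e.astype(int),h)))
    return ax,d,n,xc
E
python3 - <<'E'
from h import *
ax,d,n,xc=locate(pickle.load(open('wrist.pkl','rb')))
E
```

```text
yaw -8.525277519793438 xc 575.6587426466203 strips 21 rail y 105.6644498919562 265.46925125721566
groove pts [134.4 148.6 148.9 149.1 149.4 190.2 191.1 191.9 192.4 193.4 194.2 195.2
 195.5 196.3 197.3 198.2 199.1 199.5 235.2]
{np.int64(20): np.int64(0), np.int64(22): np.int64(0), np.int64(24): np.int64(0), np.int64(26): np.int64(0), np.int64(28): np.int64(0), np.int64(30): np.int64(0), np.int64(32): np.int64(0), np.int64(34): np.int64(0), np.int64(36): np.int64(0), np.int64(38): np.int64(0), np.int64(40): np.int64(0), np.int64(42): np.int64(0), np.int64(44): np.int64(0), np.int64(46): np.int64(0), np.int64(48): np.int64(0), np.int64(50): np.int64(0), np.int64(52): np.int64(0), np.int64(54): np.int64(0), np.int64(56): np.int64(0), np.int64(58): np.int64(0), np.int64(60): np.int64(0), np.int64(62): np.int64(0), np.int64(64): np.int64(0), np.int64(66): np.int64(0), np.int64(68): np.int64(0), np.int64(70): np.int64(0), np.int64(72): np.int64(0), np.int64(74): np.int64(0), np.int64(76): np.int64(0), np.int64(78): np.int64(0), np.int64(80): np.int64(0), np.int64(82): np.int64(0), np.int64(
[... 1051 characters left out ...]
: np.int64(0), np.int64(160): np.int64(0), np.int64(162): np.int64(0), np.int64(164): np.int64(0), np.int64(166): np.int64(0), np.int64(168): np.int64(11), np.int64(170): np.int64(16), np.int64(172): np.int64(17), np.int64(174): np.int64(16), np.int64(176): np.int64(17), np.int64(178): np.int64(14), np.int64(180): np.int64(16), np.int64(182): np.int64(17), np.int64(184): np.int64(16), np.int64(186): np.int64(16), np.int64(188): np.int64(17), np.int64(190): np.int64(6), np.int64(192): np.int64(0), np.int64(194): np.int64(0), np.int64(196): np.int64(0), np.int64(198): np.int64(0), np.int64(200): np.int64(6), np.int64(202): np.int64(17), np.int64(204): np.int64(17), np.int64(206): np.int64(17)}
```

drive_tool(
  rows=[
    [0, 4, -0.9, 0, 0, 0, 0],
    [0, 4.5, -1, 0, 0, 0, 0],
    [0, 4.5, -1, 0, 0, 0, 0],
    [0, 4.5, -1, 0, 0, 0, 0],
    [0, 4.5, -0.9, 1, 0, 0, 0],
    [0, 2, -0.5, 3, 0, 0, 0],
    [0, 1, 0, 1, 0, 0, 0],
    [0, 0, 0, 0, 0, 0, 0],
    [0, 0, 0, 0, 0, 0, 0],
  ],
)

```text
clock: 3.35
tool_pos: [0.5073, 0.3483, 0.3459]
orientation: [3.141, 0.001, 1.356]
ft_force: [0.1, -0.8, 0.3]
opening: 1.0
grip_force: 0.0
```

```bash
cat >> h.py <<'E'
def goto(tx,ty,tz,yawdeg):
    "tool-axis shift (cm, at present axes) and world yaw change to a tool-down pose"
    o=ctrl.get_obs(); Rm=R.from_euler('xyz',o['orientation'])
    d=np.array([tx,ty,tz])/1000-o['tool_pos']
    w=(Rm.inv()*R.from_euler('xyz',[np.pi,0,np.deg2rad(yawdeg)])).as_rotvec()
    print('pos',(o['tool_pos']*1000).round(1),'shift cm',(Rm.inv().apply(d)*100).round(2),'turn deg',np.rad2deg(w).round(2))
E
python3 - <<'E'
from h import *
c=snap('wrist');P=cloud(c)*1000
m=np.isfinite(P[...,2])&(np.hypot(P[...,0]-504,P[...,1]-357)<60)
for lo,hi in((66,76),(107,118),(147,158)):
    A=P[m&(P[...,2]>lo)&(P[...,2]<hi)]; r=cv2.minAreaRect(A[:,:2].astype(np.float32)); print(lo,len(A),A[:,2].mean(),[np.round(x,1) for x in r])
goto(504,357,133,79)
cv2.imwrite('pics/w2.png',c['image'][...,::-1])
E
```

```text
66 266 71.75088573390376 [array([506.5, 357.5]), array([30.3, 22.8]), np.float64(77.1)]
107 295 115.69844325688614 [array([521.2, 355.5]), array([11.2, 42.8]), np.float64(70.7)]
147 350 152.46106912239887 [array([506.5, 357.3]), array([16.1, 15.8]), np.float64(77.7)]
pos [507.4 348.6 346.5] shift cm [ 0.76 -0.55 21.35] turn deg [ 0.1   0.01 -1.34]
```

View pics/w2.png

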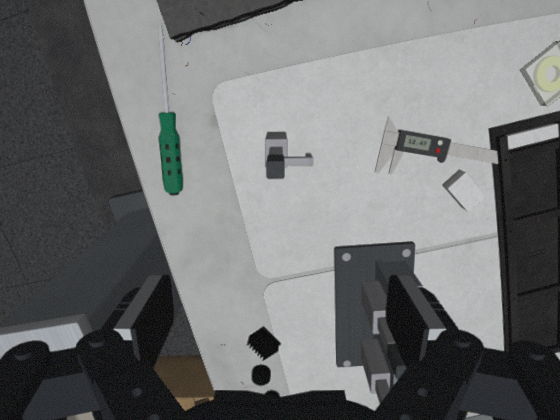

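The gauge is at wrist (277,155), i.e. world (506.5, 357.4) with yaw about -12.4°. The tool is already aligned with it. I'll descend so the fingertips stay clear of the crown, with the TCP at z≈140 mm.

drive_tool(
  rows=[
    [0, 0.84, -0.28, 3, 0, 0, 0],
    [0, 0, 0, 4, 0, 0, 0],
    [0, 0, 0, 4, 0, 0, 0],
    [0, 0, 0, 4, 0, 0, 0],
    [0, 0, 0, 3, 0, 0, 0],
    [0, 0, 0, 1.8, 0, 0, 0],
    [0, 0, 0, 0.8, 0, 0, 0],
    [0, 0, 0, 0, 0, 0, 0],
    [0, 0, 0, 0, 0, 0, 0],
  ],
)

```text
clock: 4.3
tool_pos: [0.5059, 0.3601, 0.1411]
orientation: [3.14, -0.002, 1.358]
ft_force: [-0.9, -0.5, 0.2]
opening: 1.0
grip_force: 0.0
```

```bash
python3 - <<'E'
from h import *
goto(506.5,357.4,139.5,77.7)
E
```

```text
pos [505.9 360.1 141.1] shift cm [-0.25  0.12  0.16] turn deg [ 0.11 -0.12  0.13]
```

drive_tool(
  rows=[
    [0, -0.2, 0.1, 0.15, 0, 0, 0],
    [60, 0, 0, 0, 0, 0, 0],
    [120, 0, 0, 0, 0, 0, 0],
    [180, 0, 0, 0, 0, 0, 0],
    [230, 0, 0, 0, 0, 0, 0],
    [255, 0, 0, 0, 0, 0, 0],
    [255, 0, 0, 0, 0, 0, 0],
    [255, 0, 0, 0, 0, 0, 0],
    [255, 0, 0, 0, 0, 0, 0],
    [255, 0, 0, 0, 0, 0, 0],
  ],
)

```text
clock: 5.3
tool_pos: [0.5055, 0.3575, 0.138]
orientation: [3.141, -0.0, 1.359]
ft_force: [0.3, 0.5, 2.7]
opening: 0.178
grip_force: 58.9
```

drive_tool(
  rows=[
    [255, 0, 0, 0, 0, 0, 0],
    [255, 0, 0, -0.5, 0, 0, 0],
    [255, 0, 0, -1.5, 0, 0, 0],
    [255, 0, 0, -3, 0, 0, 0],
    [255, 0, 0, -3, 0, 0, 0],
    [255, 0, 0, -1.5, 0, 0, 0],
    [255, 0, 0, -0.5, 0, 0, 0],
    [255, 0, 0, 0, 0, 0, 0],
    [255, 0, 0, 0, 0, 0, 0],
    [255, 0, 0, 0, 0, 0, 0],
  ],
)

```text
clock: 6.3
tool_pos: [0.5049, 0.3566, 0.2363]
orientation: [-3.14, 0.002, 1.359]
ft_force: [-0.0, 0.4, -1.6]
opening: 0.174
grip_force: 58.7
```

The gauge is held; the force reads -1.6 N. Raise it above the neighbours, then fly to above the groove.

drive_tool(
  rows=[
    [255, 0, 0, -1, 0, 0, 0],
    [255, 0, 0, -3, 0, 0, 0],
    [255, 0, 0, -3.5, 0, 0, 0],
    [255, -1, 0.6, -2.5, 0, 0, 0],
    [255, -2, 1.1, -1, 0, 0, 0],
    [255, -3, 1.6, 0, 0, 0, 0],
    [255, -3.5, 1.9, 0, 0, 0, 0],
    [255, -3.5, 1.9, 0, 0, 0, 0],
    [255, -3.5, 1.9, 0, 0, 0, 0],
    [255, -3, 1.6, 0, 0, 0, 0],
  ],
)

```text
clock: 7.3
tool_pos: [0.5685, 0.142, 0.3481]
orientation: [3.141, 0.001, 1.358]
ft_force: [0.0, -0.6, -2.9]
opening: 0.173
grip_force: 58.7
```

drive_tool(
  rows=[
    [255, -2, 1.1, 0, 0, 0, 0],
    [255, -1, 0.55, 0, 0, 0, 0],
    [255, 0, 0, 0, 0, 0, -1.8],
    [255, 0, 0, 0, 0, 0, -1.8],
    [255, 0, 0, 0, 0, 0, 0],
    [255, 0, 0, 0, 0, 0, 0],
    [255, 0, 0, 0, 0, 0, 0],
  ],
)

```text
clock: 8.0
tool_pos: [0.5776, 0.1126, 0.3479]
orientation: [-3.142, -0.0, 1.423]
ft_force: [0.2, -0.1, -2.1]
opening: 0.175
grip_force: 58.7
```

```bash
python3 - <<'E'
from h import *
goto(577.4,111,345,81.5)
c=snap('wrist'); cv2.imwrite('pics/w3.png',c['image'][...,::-1])
locate(c) if 0 else None
s=snap('scene'); 
E
```

```text
pos [577.6 112.6 347.9] shift cm [-0.16  0.01  0.29] turn deg [-0.   -0.01  0.04]
```

View pics/w3.png

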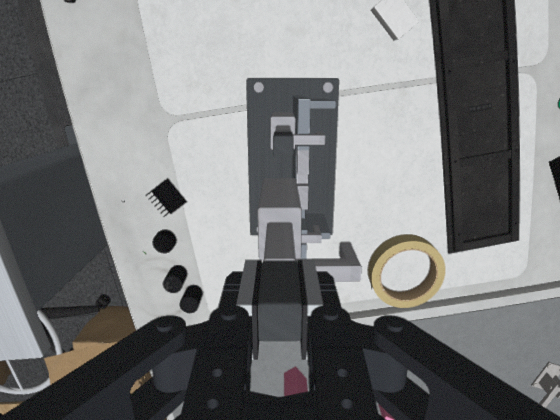

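The held gauge's crown is at wrist (335,268). The rail runs along (303,100–240) and the saddle is visible. I'll compare the crown with the groove in the same image.

```bash
python3 - <<'E'
from h import *
c=pickle.load(open('wrist.pkl','rb'));P=cloud(c)*1000
ax=np.deg2rad(-8.5);d=np.array([np.cos(ax),np.sin(ax)]);n=np.array([-d[1],d[0]])
X=P[...,:2]@d;Y=P[...,:2]@n;Z=P[...,2]
o=ctrl.get_obs()['tool_pos'][:2]*1000;print('TCP rack',o@d,o@n)
m=np.zeros(Z.shape,bool);m[250:290,322:370]=1
A=m&(Z>300)&(Z<335);print('crown z',np.median(Z[A]),A.sum())
for a in range(8,40,4):
    k=A&(X>o@d+a)&(X<o@d+a+4)
    if k.sum()>3: print(a,k.sum(),np.percentile(Y[k],[2,98]).round(1),Z[k].mean().round(1))
print('tip end',np.percentile(X[A],99.5)-o@d)
m=np.zeros(Z.shape,bool);m[95:230,290:315]=1
T=m&(Z>148.5)&(Z<155)
for b in range(156,226,4):
    k=T&(Y>b)&(Y<b+4)
    if k.sum()>5: print(b,k.sum(),np.percentile(X[k],[2,98]).round(1))
G=m&(Z>136)&(Z<147)&(abs(X-575.7)<3.5)&(Y>170)&(Y<215);print('groove',np.percentile(Y[G],[3,97]),G.sum())
k=T&(abs(X-575.7)<3.5);y=np.sort(Y[k]);i=np.where(np.diff(y)>4)[0];print('top gaps',[(y[j],y[j+1]) for j in i])
E
```

```text
TCP rack 554.8063699188382 196.26849325083225
crown z 326.02394625091654 932
16 27 [198.9 201. ] 325.1
20 139 [197.1 201.1] 324.4
24 206 [193.3 201.1] 325.4
28 284 [193.4 201.2] 321.9
32 270 [193.2 201.2] 322.7
36 6 [194.  199.6] 325.9
tip end 36.12915647106149
168 22 [575.1 580.7]
172 28 [575.  580.5]
176 35 [574.1 580.4]
180 38 [573.1 580.4]
184 41 [572.2 581.1]
188 40 [572.1 581. ]
200 35 [571.1 580.7]
204 49 [571.1 580.6]
208 51 [571.8 580.5]
212 47 [571.7 580.4]
216 52 [571.6 580.3]
220 58 [571.6 581.1]
224 44 [568.8 584.5]
groove [190.12474084 198.94830961] 86
top gaps [(np.float64(148.81809716669184), np.float64(169.09989549106413)), (np.float64(190.95872402513282), np.float64(201.6245141226464))]
```

The crown sits 0.9 mm to the +y side of the groove centre, and x is right. I'll shift about 4.5 mm towards -y and descend to just above hook-over.

drive_tool(
  rows=[
    [255, -0.25, 0, 0, 0, 0, 0],
    [255, -0.2, 0, 1, 0, 0, 0],
    [255, 0, 0, 2, 0, 0, 0],
    [255, 0, 0, 2.5, 0, 0, 0],
    [255, 0, 0, 2.5, 0, 0, 0],
    [255, 0, 0, 2.5, 0, 0, 0],
    [255, 0, 0, 2, 0, 0, 0],
    [255, 0, 0, 1, 0, 0, 0],
    [255, 0, 0, 0.3, 0, 0, 0],
    [255, 0, 0, 0, 0, 0, 0],
  ],
)

```text
clock: 9.1
tool_pos: [0.5773, 0.1071, 0.2099]
orientation: [3.142, -0.0, 1.422]
ft_force: [-0.7, -0.5, -1.3]
opening: 0.18
grip_force: 58.7
```

```bash
cat >> h.py <<'E'
def st():
    o=ctrl.get_obs(); ax=np.deg2rad(-8.5);d=np.array([np.cos(ax),np.sin(ax)]);n=np.array([-d[1],d[0]]);p=o['tool_pos']*1000
    print('rackXYZ',(p[:2]@d).round(2),(p[:2]@n).round(2),p[2].round(2),'yaw',np.rad2deg(o['orientation']).round(2),'F',o['ft_force'].round(2),'op',round(o['opening'],3),'t',o['clock'])
E
python3 - <<'E'
from h import *
for _ in range(3): st(); c=snap('side')
S=snap('scene')
a=cv2.resize(S['image'][150:280,200:310],None,fx=4.4,fy=4.4,interpolation=2)
b=cv2.resize(c['image'][130:260,235:325],(390,572),interpolation=2)
cv2.imwrite('pics/d1.png',cv2.resize(np.hstack([a,b])[...,::-1],(790,510)))
E
```

```text
rackXYZ 555.16 191.28 209.89 yaw [ 1.800e+02 -1.000e-02  8.146e+01] F [-0.66 -0.53 -1.34] op 0.18 t 9.1
rackXYZ 555.46 191.52 210.52 yaw [ 1.7994e+02 -3.0000e-02  8.1460e+01] F [-0.4  -0.05 -1.37] op 0.18 t 9.15
rackXYZ 555.62 191.62 210.87 yaw [ 1.799e+02 -4.000e-02  8.145e+01] F [ 0.58  0.73 -1.81] op 0.179 t 9.2
```

View pics/d1.png

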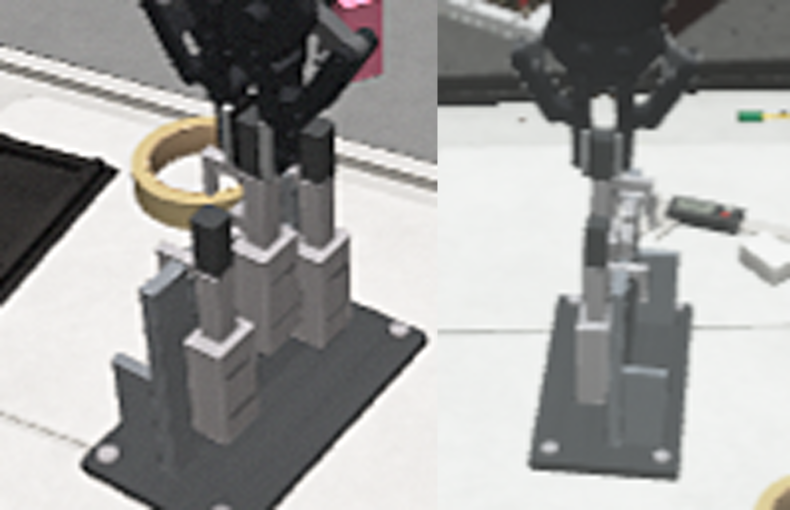

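The gauge is between the neighbours, with the hook above the rail and clear. I'll lower it slowly.

drive_tool(
  rows=[
    [255, 0, -0.05, 0.4, 0, 0, 0],
    [255, 0, 0, 0.5, 0, 0, 0],
    [255, 0, 0, 0.5, 0, 0, 0],
    [255, 0, 0, 0.5, 0, 0, 0],
    [255, 0, 0, 0.4, 0, 0, 0],
    [255, 0, 0, 0.2, 0, 0, 0],
    [255, 0, 0, 0, 0, 0, 0],
    [255, 0, 0, 0, 0, 0, 0],
  ],
)

```text
clock: 10.1
tool_pos: [0.5768, 0.1073, 0.1849]
orientation: [3.141, -0.0, 1.422]
ft_force: [-0.3, 0.4, -1.4]
opening: 0.176
grip_force: 58.8
```

drive_tool(
  rows=[
    [255, 0, 0, 0.1, 0, 0, 0],
    [255, 0, 0, 0, 0, 0, 0],
    [255, 0, 0, 0, 0, 0, 0],
  ],
)

```text
clock: 10.4
tool_pos: [0.5768, 0.1072, 0.1839]
orientation: [3.141, -0.0, 1.422]
ft_force: [-0.2, 0.3, -1.8]
opening: 0.175
grip_force: 58.8
```

```bash
python3 - <<'E'
from h import *
st()
E
```

```text
rackXYZ 554.57 191.28 183.9 yaw [179.99  -0.    81.46] F [-0.24  0.34 -1.83] op 0.175 t 10.4
```

drive_tool(
  rows=[
    [255, 0, 0, 0.1, 0, 0, 0],
    [255, 0, 0, 0, 0, 0, 0],
    [255, 0, 0, 0, 0, 0, 0],
  ],
)

```text
clock: 10.7
tool_pos: [0.5767, 0.1072, 0.1828]
orientation: [-3.142, 0.0, 1.422]
ft_force: [-0.5, 0.1, -1.1]
opening: 0.177
grip_force: 58.8
```

drive_tool(
  rows=[
    [255, 0, 0, 0.1, 0, 0, 0],
    [255, 0, 0, 0, 0, 0, 0],
    [255, 0, 0, 0, 0, 0, 0],
  ],
)

```text
clock: 11.0
tool_pos: [0.5767, 0.1072, 0.1817]
orientation: [-3.142, 0.0, 1.422]
ft_force: [0.3, -0.1, -1.6]
opening: 0.178
grip_force: 58.8
```

drive_tool(
  rows=[
    [255, 0, 0, 0.1, 0, 0, 0],
    [255, 0, 0, 0, 0, 0, 0],
    [255, 0, 0, 0, 0, 0, 0],
  ],
)

```text
clock: 11.3
tool_pos: [0.5768, 0.1072, 0.1811]
orientation: [3.141, -0.0, 1.422]
ft_force: [-0.6, -0.3, 2.0]
opening: 0.177
grip_force: 59.2
```

Contact: the force rose by about 3.6 N. Now slide +y (tool +x).

drive_tool(
  rows=[
    [255, 0.1, 0, 0, 0, 0, 0],
    [255, 0.1, 0, 0, 0, 0, 0],
    [255, 0, 0, 0, 0, 0, 0],
  ],
)

```text
clock: 11.6
tool_pos: [0.5773, 0.1091, 0.181]
orientation: [3.141, 0.0, 1.422]
ft_force: [0.8, -0.8, 0.3]
opening: 0.174
grip_force: 59.2
```

drive_tool(
  rows=[
    [255, 0.1, 0, 0, 0, 0, 0],
    [255, 0, 0, 0, 0, 0, 0],
  ],
)

```text
clock: 11.8
tool_pos: [0.5769, 0.1106, 0.1805]
orientation: [-3.141, -0.001, 1.422]
ft_force: [-0.1, 0.3, -2.6]
opening: 0.18
grip_force: 58.8
```

drive_tool(
  rows=[
    [255, 0.1, 0, 0, 0, 0, 0],
    [255, 0, 0, 0, 0, 0, 0],
  ],
)

```text
clock: 12.0
tool_pos: [0.577, 0.1116, 0.1805]
orientation: [-3.141, -0.0, 1.422]
ft_force: [0.3, 0.3, -1.7]
opening: 0.18
grip_force: 58.8
```

```bash
python3 - <<'E'
from h import *
st()
E
```

```text
rackXYZ 554.19 195.64 180.52 yaw [-1.7997e+02 -2.0000e-02  8.1490e+01] F [ 0.26  0.35 -1.66] op 0.18 t 12.0
```

The force fell, so the crown is over the groove. I'll lower into it in small steps.

drive_tool(
  rows=[
    [255, 0, 0, 0.1, 0, 0, 0],
    [255, 0, 0, 0.1, 0, 0, 0],
    [255, 0, 0, 0, 0, 0, 0],
  ],
)

```text
clock: 12.3
tool_pos: [0.5772, 0.111, 0.1785]
orientation: [-3.141, 0.0, 1.422]
ft_force: [0.5, -0.0, -2.1]
opening: 0.175
grip_force: 58.8
```

drive_tool(
  rows=[
    [255, 0, 0, 0.1, 0, 0, 0],
    [255, 0, 0, 0.1, 0, 0, 0],
    [255, 0, 0, 0, 0, 0, 0],
  ],
)

```text
clock: 12.6
tool_pos: [0.5772, 0.1111, 0.1766]
orientation: [-3.141, 0.0, 1.422]
ft_force: [0.3, 0.4, -2.3]
opening: 0.179
grip_force: 58.8
```

drive_tool(
  rows=[
    [255, 0, 0, 0.1, 0, 0, 0],
    [255, 0, 0, 0.1, 0, 0, 0],
    [255, 0, 0, 0, 0, 0, 0],
  ],
)

```text
clock: 12.9
tool_pos: [0.5772, 0.1111, 0.1746]
orientation: [-3.141, 0.0, 1.422]
ft_force: [-0.2, -0.3, -1.3]
opening: 0.178
grip_force: 58.8
```

drive_tool(
  rows=[
    [255, 0, 0, 0.1, 0, 0, 0],
    [255, 0, 0.15, 0, 0, 0, 0],
    [255, 0, 0.1, 0, 0, 0, 0],
    [255, 0, 0, 0, 0, 0, 0],
    [255, 0, 0, 0, 0, 0, 0],
  ],
)

```text
clock: 13.4
tool_pos: [0.5798, 0.1108, 0.1738]
orientation: [-3.142, -0.0, 1.422]
ft_force: [0.1, -0.3, -2.2]
opening: 0.179
grip_force: 58.7
```

drive_tool(
  rows=[
    [255, 0, 0.1, 0, 0, 0, 0],
    [255, 0, 0, 0, 0, 0, 0],
    [255, 0, 0, 0, 0, 0, 0],
  ],
)

```text
clock: 13.7
tool_pos: [0.5808, 0.1106, 0.1738]
orientation: [3.141, -0.0, 1.422]
ft_force: [-0.8, 0.4, -2.3]
opening: 0.177
grip_force: 58.8
```

drive_tool(
  rows=[
    [255, 0, 0.05, 0, 0, 0, 0],
    [255, 0, 0, 0, 0, 0, 0],
    [255, 0, 0, 0, 0, 0, 0],
  ],
)

```text
clock: 14.0
tool_pos: [0.5809, 0.1106, 0.1737]
orientation: [-3.141, 0.0, 1.422]
ft_force: [-1.2, 0.3, -1.7]
opening: 0.174
grip_force: 58.8
```

```bash
python3 - <<'E'
from h import *
st()
E
```

```text
rackXYZ 558.18 195.27 173.71 yaw [-1.7996e+02  1.0000e-02  8.1470e+01] F [-1.24  0.32 -1.68] op 0.174 t 14.0
```

drive_tool(
  rows=[
    [255, 0, 0, 0.1, 0, 0, 0],
    [255, 0, 0, 0, 0, 0, 0],
    [255, 0, 0, 0, 0, 0, 0],
  ],
)

```text
clock: 14.3
tool_pos: [0.581, 0.1106, 0.1726]
orientation: [-3.141, 0.0, 1.422]
ft_force: [-1.9, 0.2, -1.1]
opening: 0.175
grip_force: 58.8
```

drive_tool(
  rows=[
    [255, 0, 0, 0.1, 0, 0, 0],
    [255, 0, 0, 0, 0, 0, 0],
    [255, 0, 0, 0, 0, 0, 0],
  ],
)

```text
clock: 14.6
tool_pos: [0.581, 0.1107, 0.1719]
orientation: [-3.141, 0.0, 1.422]
ft_force: [-3.9, 0.5, 1.9]
opening: 0.181
grip_force: 59.3
```

Fully seated: 9 mm below first contact, and the force is up again. Relieve x slightly and release gradually.

drive_tool(
  rows=[
    [255, 0, -0.03, 0, 0, 0, 0],
    [255, 0, 0, 0, 0, 0, 0],
    [205, 0, 0, 0, 0, 0, 0],
    [190, 0, 0, 0, 0, 0, 0],
    [175, 0, 0, 0, 0, 0, 0],
    [160, 0, 0, 0, 0, 0, 0],
    [140, 0, 0, 0, 0, 0, 0],
    [120, 0, 0, 0, 0, 0, 0],
    [120, 0, 0, 0, 0, 0, 0],
    [120, 0, 0, 0, 0, 0, 0],
  ],
)

```text
clock: 15.6
tool_pos: [0.581, 0.1106, 0.1718]
orientation: [3.142, 0.0, 1.422]
ft_force: [0.4, -0.3, 0.6]
opening: 0.532
grip_force: 0.0
```

```bash
python3 - <<'E'
from h import *
st(); c=snap('side'); S=snap('scene')
a=cv2.resize(S['image'][150:280,200:310],None,fx=4.4,fy=4.4,interpolation=2)
b=cv2.resize(c['image'][130:260,235:325],(390,572),interpolation=2)
cv2.imwrite('pics/d2.png',cv2.resize(np.hstack([a,b])[...,::-1],(790,510)))
E
```

```text
rackXYZ 558.22 195.27 171.79 yaw [180.     0.    81.46] F [ 0.4  -0.3   0.62] op 0.532 t 15.6
```

View pics/d2.png

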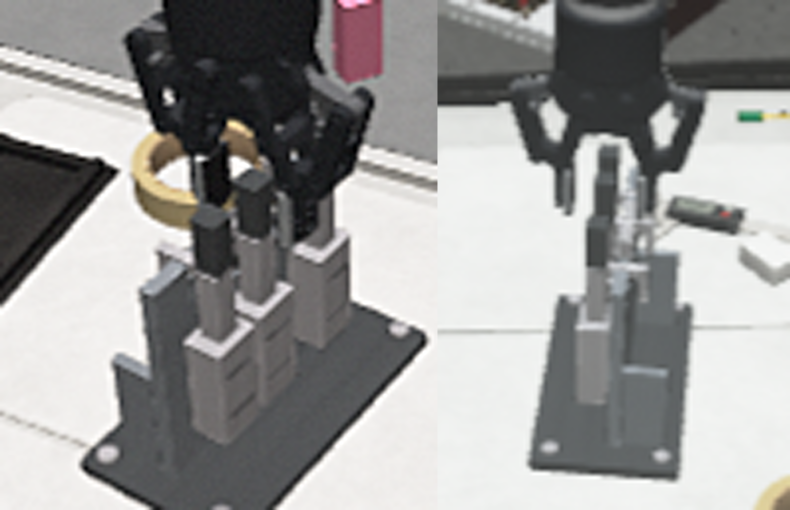

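The gauge hangs level with its neighbours and the fingers are clear of it. Raise straight up and check it once from above.

drive_tool(
  rows=[
    [120, 0, 0, -0.5, 0, 0, 0],
    [120, 0, 0, -1.5, 0, 0, 0],
    [120, 0, 0, -3, 0, 0, 0],
    [120, 0, 0, -4, 0, 0, 0],
    [120, 0, 0, -4, 0, 0, 0],
    [120, 0, 0, -4, 0, 0, 0],
    [120, 0, 0, -3, 0, 0, 0],
    [120, 0, 0, -1, 0, 0, 0],
    [120, 0, 0, 0, 0, 0, 0],
    [120, 0, 0, 0, 0, 0, 0],
  ],
)

```text
clock: 16.7
tool_pos: [0.5804, 0.1103, 0.3809]
orientation: [-3.14, 0.001, 1.422]
ft_force: [0.0, 0.2, 0.4]
opening: 0.533
grip_force: 0.0
```

```bash
python3 - <<'E'
from h import *
c=snap('wrist');P=cloud(c)*1000
ax=np.deg2rad(-8.5);d=np.array([np.cos(ax),np.sin(ax)]);n=np.array([-d[1],d[0]])
X=P[...,:2]@d;Y=P[...,:2]@n;Z=P[...,2]
for y0 in(140,195.4,231.5):
    k=(Z>180)&(Z<195)&(abs(Y-y0)<13)&(abs(X-558)<25); a=k.sum()
    j=(Z>100)&(Z<110)&(abs(Y-y0)<20)&(abs(X-558)<16)
    print(y0,a,Z[k].mean().round(1),np.percentile(X[k],[3,97]).round(1),np.percentile(Y[k],[3,97]).round(1),'body z',np.median(Z[j]).round(1))
cv2.imwrite('pics/w4.png',c['image'][...,::-1])
E
```

```text
140 324 186.5 [550.9 566.5] [132.3 147.6] body z 106.0
195.4 346 186.8 [551.3 567. ] [188.7 203.5] body z 106.1
231.5 352 187.1 [550.6 565.9] [223.7 238.7] body z 106.2
```

View pics/w4.png

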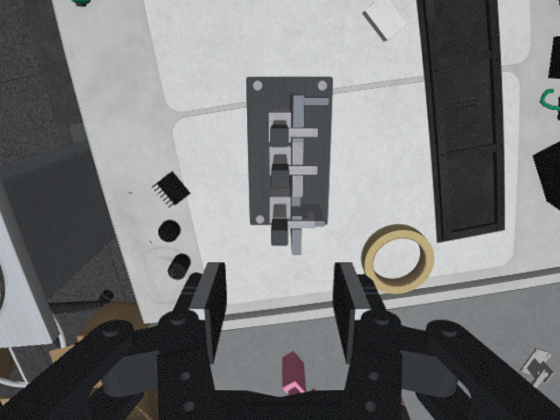

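All three gauges hang at the same height and are aligned: tabs at about (280,130), (280,172) and (280,225), heights within 0.6 mm. The bystanders in view are where they were.

```bash
python3 -c "
from plant import order; print(order.finish_job())"
```

```text
the job is handed in; nothing more can be done
None
```

The gauge hangs fully home in the rail's groove between its two neighbours, with its tab within 0.6 mm of their height; it has been let go, and the job was handed in after about 17 s of robot time.

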